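# Wedge the nest plate off its rests

## Task

Free the circuit board's test fixture: take the tapered wedge (not the flat shim block) by its grip, slide its thin end flat along the desk into the open channel at the fixture's front, under the hinged plate, until the plate's front edge just lifts off its rest pads, about 4 mm and never as much as 8. Finish while still gripping the wedge there, so that it alone carries the plate's edge; do not touch the plate with the gripper, and leave the other things where they are.

Things in the scene. Friction and masses are not known exactly. Their poses are not given: they have to be found in the camera images.
- wedge: grey plastic levelling wedge, 123 mm long, 32 mm wide, loose, lying on the desk. Origin on its underside below the middle of the grip; +x points to the thin end, z up. A heel 25.5 mm high from x = -18 to +15 mm carries the grip, an upright block 26 mm long (x), 24 mm wide (y), from z = 25.5 to 60 mm, centred on the origin. From x = +15 mm the top slopes straight down (1 in 4) from 25.5 mm to 3 mm at x = +105 mm. 90 g
- wedge_tip (a point): middle of the wedge's thin end, at its underside (105 mm ahead of the wedge's origin)
- flat_block: grey plastic flat shim block, same heel and grip as the wedge (origin and axes alike), but its front part is level, 18 mm high, with a blunt end at x = +105 mm: too thick for the fixture. Not to be used; the wedge and the block may stand in either of two places
- fixture: board test fixture, immovable on the desk: grey U-shaped base 150 mm long (x), 132 mm wide (y), 10 mm high. Origin at the centre of its underside; its open front is at -x, so its +x is the direction in which the wedge goes in. Along its middle from the front runs a channel with the desk as floor, 64 mm wide between the two side rails (y = -32 to +32 mm), from x = -75 to +39 mm. Two rubber rest pads near the front of the rails reach to z = 12 mm
- nest_plate: aluminium plate 138 x 124 x 6 mm of the fixture with a relay module fixed on it (its top about 40 mm above the desk), hinged at the fixture's rear about a pin along y, at x = +66 mm, z = 17 mm of the fixture; origin on the pin. Resting it lies level on the pads, underside 12 mm above the desk, front edge at x = -80 mm of the fixture. It swings up freely about the pin (damped little); about 0.5 kg in all, so its front edge bears down with about 2 to 4 N
- plate_edge (a point): middle of the plate's lower front edge, 146 mm from the hinge pin, over the middle of the channel; z = 0.012 when the plate rests, its rise above that is the lift. It meets the wedge's slope when the wedge's origin is 69 mm before it; every 4 mm further lift it 1 mm (53 mm: lifted 4 mm)
- solder_spool: bystander: spool of solder wire standing on end, 52 mm across, 40 mm high; origin under its centre
- flux_bottle: bystander: small flux bottle, 30 mm across, 104 mm high; origin under its centre
- relay_board: bystander: loose relay board 32 x 74 x 22 mm; origin under its centre

How it is judged (in metres and radians):
On the way:
1. the wedge's thin end is under the plate while the plate still rests on its pads (x of wedge_tip in the frame of fixture between -0.074 and 0.039 m and y of wedge_tip in the frame of fixture between -0.032 and 0.032 m and height (world z) of wedge_tip below 0.008 m and height (world z) of plate_edge below 0.013 m), for 0.04 s.
At the end, for the whole second after the job is handed in: The wedge alone holds the plate's front edge 1.5 to 8 mm above its rest height (pressing over 0.5 N, robot off the plate); it lies flat on the desk, tip 20 mm or more under the plate, gripped (over 2 N); all at rest, bystanders within 30 mm of their starts (height (world z) of plate_edge between 0.0135 and 0.02 m and contact force between wedge and nest_plate above 0.5 N and contact force between the fingers and wedge above 2 N and contact force between each of the arm, the fingers and nest_plate below 0.3 N and height (world z) of wedge below 0.004 m and angle between wedge's own z axis and vertical below 0.08 rad and x of wedge_tip in the frame of fixture between -0.06 and 0.039 m and y of wedge_tip in the frame of fixture between -0.032 and 0.032 m and linear speed of wedge below 0.01 m/s and angular speed of nest_plate below 0.05 rad/s and distance of each of flat_block, solder_spool, flux_bottle, relay_board from where it was at the start of the episode below 0.03 m); the arm keeps its last pose, push and grip.
It fails at once if the plate's front edge is lifted more than 9 mm (height (world z) of plate_edge above 0.021 m).
It fails at once if the robot itself presses or lifts the plate (over 3 N) (contact force between any of the fingers, the arm and nest_plate above 3 N).
It fails at once if the flat block or another bystander is moved by 30 mm or more (distance of any of flat_block, solder_spool, flux_bottle, relay_board from where it was at the start of the episode above 0.03 m).
It also fails if it takes over 38 s, if anything falls off the work surface, if the arm or the gripper's body presses on something with over 40 N, if the wrist force passes 120 N, or if a joint passes its speed limit or range.

## Robot

A 6-joint arm with a two-finger parallel gripper is mounted at the origin on a cart in front of the work surface, level with it; the furniture and walls round the work are solid. World frame = base frame: x ahead of the robot, y to its left, z up, the work surface at z = 0. Lengths are in mm, angles in rad, forces in N, time in s.
With the tool pointing down it reaches from about 400 to 925 mm from the base axis. Payload 12.5 kg.
Tool frame: the origin (TCP) lies midway between the tips of the shut fingers; the grasp point (between the pads) lies 19 mm behind it (env.pinch_z is the distance from the TCP to the grasp point, in mm); z points along the fingers, y is the line along which they close (so a half turn about z gives the same grasp; the last joint's range is limited). The gripper opens to 95 mm and grips with 3 to 60 N. Pads are 20 mm wide; open, the fingers measure 119 mm over their backs; the gripper's body (75 mm by 180 mm) begins 59 mm behind the grasp point.
Start: joints at [-1.401, 0.491, 1.559, -0, 1.092, -0.106], TCP at [170.221, -601.391, 214.661] pointing down, gripper open.
Joint ranges: [-3.1, 3.1], [-0.84, 2.19], [0.05, 2.79], [-1.13, 4.28], [0.06, 2.93], [-2.69, 2.69]. Speed limits (rad/s): [2.22, 2.22, 2.79, 3.14, 3.14, 3.14].

## Interface

Orientations are given as [roll, pitch, yaw] about the fixed x, y, z axes, in that order (R = Rz(yaw) Ry(pitch) Rx(roll)).
In Python, from cell import readout, eyes, job_done, env gives the robot as it stands.
- The arm moves only by the shell command python3 -m jog 'ROWS'. ROWS is a JSON object of lists of equal length, an entry for each row: "dp": the shift along the tool's x, y, z in mm, a list of three; "twist": the turn about the tool's z in degrees; "claw": the closure, from -1 (fully open) to 1 (shut). A call has 1 to 8 rows; each row is the pose to reach, as a shift and turn from the pose commanded when the call began, along the tool's axes at that moment; what a row does not reach only later rows make up. A row lasts 1/12 s, in which the tool goes at most 41.7 mm and 7.16 degrees, less where a joint would pass 70% of its speed; a pose out of reach is approached as far as the arm can. A call with a gripper value outside its range is refused whole. The fingers move at their own pace and stop on an object; the grip force is fixed at half the most. Time passes only in rows, so rows that repeat a pose let the fingers close. It gives the time, the measured TCP pose, the force and the opening at its end, in the units of the state.
- readout.state(): the state, without advancing time (a new reading comes with each control period).
- eyes.read_camera(name): name is "scene" or "top" or "wrist"; returns the picture (420x560x3 uint8, red, green, blue); there is no depth.
- eyes.camera_model(name): a dict with "intrinsics" (3x3 intrinsics, pixels), "R" (3x3) and "t" (3): a world point X has camera coordinates R X + t. Camera axes: x right, y down, z forward; pixel columns grow to the right and rows downward; lengths in mm; the calibration is good to about 2 mm. A picture is of the moment at which its call begins: read the wrist's pose just before it. camera_model takes no time and is no camera call; for the wrist camera it gives the pose at the moment of the call.
- job_done(): hands the job in, once; it reports no verdict.
The state is a dict: "t": time; "joints": joint angles; "qvel": joint speeds; "tau": joint torques, N m; "eef_pos": TCP position; "tcp_rot": TCP orientation; "ft_force": force on the tool from outside, world axes, zero at the start; "moment": the same for the moment, N m; "opening": opening from 0.0 (shut) to 1.0 (fully open).
Only numpy, scipy, OpenCV 4.12 (cv2) and the standard library are available. Lean on these libraries where they do the work, as an engineer would, in place of code of your own. Each camera call takes 0.05 s, during which the arm holds its last target. There are 200 camera calls.

## Working session

There is one attempt and no reset: what is moved stays moved. The work goes in short steps, Python scripts to look and compute and a shell command to move; the robot and the scene stay as the last step left them, time stands still between calls to the robot, and variables do not carry over. Pictures are saved under pics/ and viewed, on a budget of 10 in all, crops included, one or two more only if the job needs it, and the job is handed in when it is done.

```bash
mkdir -p pics; ls; python3 - <<'E'
from cell import readout, eyes, env
import cv2,numpy as np
np.set_printoptions(precision=4,suppress=True)
print(readout.state(), env.pinch_z)
for n in ["top","scene"]:
    im=eyes.read_camera(n); cv2.imwrite(f"pics/{n}0.png",im[:,:,::-1])
    print(n,eyes.camera_model(n))
E
```

```text
pics
{'t': 0.0, 'joints': array([-1.4006,  0.4916,  1.5594,  0.    ,  1.0917, -0.1056]), 'qvel': array([ 0.0013, -0.0011, -0.0009, -0.0012, -0.001 , -0.0015]), 'tau': array([  0.0018, -61.2643, -25.8187,   0.0693,   0.0482,  -0.0001]), 'eef_pos': array([ 170.16  , -601.1389,  214.0565]), 'tcp_rot': array([-3.1405, -0.0001,  0.2758]), 'ft_force': array([-0.4807,  0.6882, -0.2763]), 'moment': array([-0.0374,  0.0115,  0.0072]), 'opening': 1.001820473813432} 18.8
top {'intrinsics': array([[488.9896,   0.    , 276.125 ],
       [  0.    , 488.9896, 203.0446],
       [  0.    ,   0.    ,   1.    ]]), 'R': array([[ 0.0301, -0.9991,  0.0292],
       [-0.9874, -0.0343, -0.1545],
       [ 0.1554, -0.0242, -0.9876]]), 't': array([  43.3387,  559.751 , 1286.9172])}
scene {'intrinsics': array([[523.0854,   0.    , 279.1224],
       [  0.    , 523.0854, 214.5244],
       [  0.    ,   0.    ,   1.    ]]), 'R': array([[ 0.4161, -0.9093,  0.0035],
       [-0.4357, -0.2028, -0.8769],
       [ 0.7981,  0.3634, -0.4806]]), 't': array([-145.0475,  307.9339,  957.1846])}
```

View pics/top0.png

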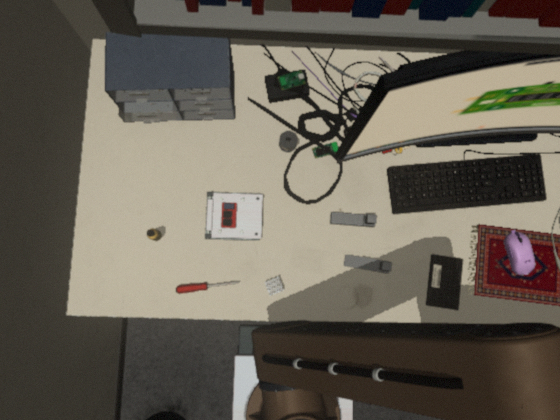

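View pics/scene0.png

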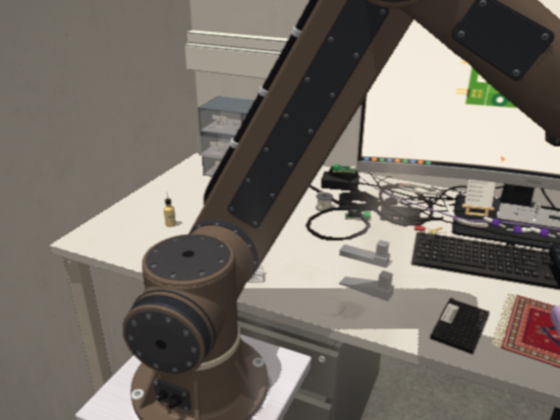

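The top view shows the fixture near (235,216) and the two candidates near (353,219) and (368,264), with their grips at the right. Next I'll enlarge that region.

```bash
python3 - <<'E'
import cv2,numpy as np
t=cv2.imread("pics/top0.png"); s=cv2.imread("pics/scene0.png")
a=cv2.resize(t[180:290,195:400],None,fx=3.9,fy=3.9,interpolation=cv2.INTER_CUBIC)
b=cv2.resize(s[230:305,325:405],(180,169),interpolation=cv2.INTER_CUBIC)
c=np.zeros((a.shape[0]+169,a.shape[1],3),np.uint8); c[:a.shape[0]]=a; c[a.shape[0]:,:180]=b
print(c.shape); cv2.imwrite("pics/z1.png",c)
E
```

```text
(598, 800, 3)
```

View pics/z1.png

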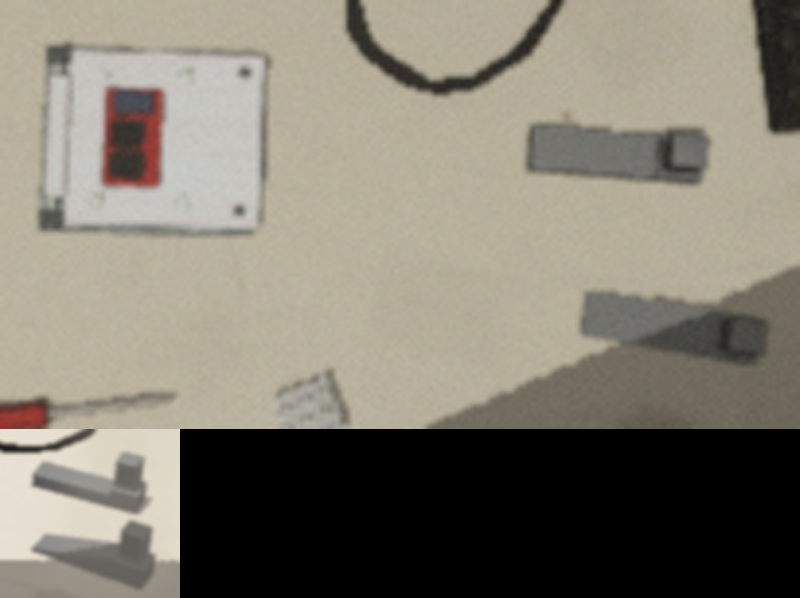

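The scene crop shows that the lower object (full top image about (368,264)) is the tapered wedge and the upper one is the flat block. I'll turn these pixels into positions.

```bash
cat > h.py <<'E'
import numpy as np
from cell import readout, eyes
np.set_printoptions(precision=2,suppress=True)
def ray(m,uv,z):
    K,R,t=(np.array(m[k],float) for k in("intrinsics","R","t"))
    C=-R.T@t; d=R.T@np.linalg.inv(K)@np.array([uv[0],uv[1],1.]); return C+d*(z-C[2])/d[2]
def proj(m,X):
    K,R,t=(np.array(m[k],float) for k in("intrinsics","R","t"))
    p=(K@(R@np.asarray(X,float).reshape(-1,3).T+t.reshape(3,1))).T; return p[:,:2]/p[:,2:]
E
python3 - <<'E'
from h import *
m=eyes.camera_model("top")
f=lambda x,y:((x+.5)/3.9-.5+195,(y+.5)/3.9-.5+180)
for n,p,z in [("plate FL",(268,55),18),("FR",(261,231),18),("RR",(66,229),18),("RL",(71,47),18),
 ("tipL",(584,333),3),("tipR",(587,292),3),("heelback a",(755,362),5),("griptop c",(746,335),60),("flat grip",(688,151),60),("flat tip",(530,148),18)]:
    print(n,ray(m,f(*p),z))
E
```

```text
plate FL [586.9   97.12  18.  ]
FR [461.4   97.74  18.  ]
RR [458.36 234.13  18.  ]
RL [587.73 237.12  18.  ]
tipL [ 397.91 -132.98    3.  ]
tipR [ 426.86 -134.87    3.  ]
heelback a [ 381.26 -254.12    5.  ]
griptop c [ 398.03 -233.91   60.  ]
flat grip [ 522.62 -194.3    60.  ]
flat tip [526.51 -90.89  18.  ]
```

```bash
cat >> h.py <<'E'
def go(x,y,z,yawdeg):
    s=readout.state(); a=s["tcp_rot"][2]; d=np.array([x,y,z])-s["eef_pos"]
    c,q=np.cos(a),np.sin(a)
    tw=-((yawdeg-np.degrees(a)+180)%360-180)
    print("t",s["t"],"at",s["eef_pos"],np.degrees(a),"F",s["ft_force"],"op",s["opening"],"-> dp",np.array([c*d[0]+q*d[1],q*d[0]-c*d[1],-d[2]]),"twist",tw)
E
python3 -m jog '{"dp":[[40,-36,0],[80,-73,0],[120,-109,0],[160,-146,0],[200,-182,0],[240,-218,0],[240,-218,0],[240,-218,0]],"twist":[-7,-14,-21,-28,-35,-42,-49,-49],"claw":[-1,-1,-1,-1,-1,-1,-1,-1]}'
python3 -c "
from h import *
go(398,-234,200,82)"
```

```text
t: 0.77
eef_pos: [342.5, -323.7, 214.6]
tcp_rot: [-3.141, -0.0, 1.139]
ft_force: [1.5, -0.2, 0.4]
opening: 1.0
t 0.7667 at [ 342.5  -323.67  214.59] 65.27157839327077 F [ 1.53 -0.17  0.44] op 1.000453848729972 -> dp [104.66  12.9   14.59] twist -16.728421606729228
```

```bash

python3 -m jog '{"dp":[[35,4,0],[70,8,0],[105,13,0],[105,13,0],[105,13,0],[105,13,0]],"twist":[-6,-12,-17,-17,-17,-17],"claw":[-1,-1,-1,-1,-1,-1]}'
python3 - <<'E'
from h import *
import cv2
go(398,-234,200,82)
m=eyes.camera_model("wrist"); im=eyes.read_camera("wrist"); cv2.imwrite("pics/w1.png",im[:,:,::-1])
np.savez("w1.npz",**m); np.set_printoptions(precision=5,suppress=True); print(m)
E
```

```text
t: 1.27
eef_pos: [398.2, -237.0, 214.6]
tcp_rot: [-3.141, 0.0, 1.427]
ft_force: [1.2, -0.6, 0.2]
opening: 1.004
t 1.2667 at [ 398.16 -236.97  214.56] 81.78211105189922 F [ 1.17 -0.64  0.22] op 1.0038677458423015 -> dp [ 2.92 -0.58 14.56] twist -0.21788894810077863
{'intrinsics': array([[308.81272,   0.     , 285.50039],
       [  0.     , 308.81272, 210.56021],
       [  0.     ,   0.     ,   1.     ]]), 'R': array([[ 0.9897 , -0.14313,  0.00085],
       [-0.13917, -0.96094,  0.23923],
       [-0.03343, -0.23689, -0.97096]]), 't': array([-429.38643, -200.34014,  346.76941])}
```

View pics/w1.png

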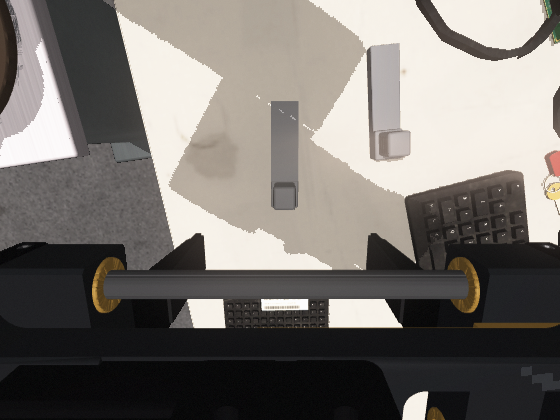

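The wrist view shows the wedge with its thin end at rows ~101 (columns 271–298) and its grip at about (285,195). I'll zoom in with a model overlay of my estimate.

```bash
cat >> h.py <<'E'
def wedge(x,y,yaw):
    P=[]
    def loop(pts): P.append(np.array(pts,float))
    loop([(105,-16,0),(105,16,0),(105,16,3),(105,-16,3)])
    loop([(-18,-16,0),(-18,16,0),(105,16,0),(105,-16,0)])
    loop([(15,-16,25.5),(15,16,25.5),(105,16,3),(105,-16,3)])
    loop([(-18,-16,25.5),(-18,16,25.5),(15,16,25.5),(15,-16,25.5)])
    loop([(-13,-12,60),(-13,12,60),(13,12,60),(13,-12,60)])
    c,s=np.cos(np.radians(yaw)),np.sin(np.radians(yaw)); R=np.array([[c,-s,0],[s,c,0],[0,0,1]])
    return [p@R.T+[x,y,0] for p in P]
def overlay(im,m,polys,u0,v0,f):
    import cv2
    a=cv2.resize(im,None,fx=f,fy=f,interpolation=cv2.INTER_CUBIC)
    for i,p in enumerate(polys):
        q=((proj(m,p)-[u0,v0]+.5)*f-.5)
        cv2.polylines(a,[np.round(q*8).astype(int)],True,[(0,0,255),(0,255,0),(255,255,0),(255,0,255),(0,255,255)][i%5],1,cv2.LINE_AA,3)
    return a
E
python3 - <<'E'
from h import *
import cv2
m=dict(np.load("w1.npz")); print("C",-m["R"].T@m["t"])
im=cv2.imread("pics/w1.png")[90:220,235:335]
tm=eyes.camera_model("top"); t=cv2.imread("pics/top0.png")[248:278,335:400]
for z,uv in ((3,(271,101)),(3,(298,101))): print(ray(m,uv,z))
p=wedge(398,-234,82)
a=overlay(im,m,p,235,90,4.5); b=overlay(t,tm,p,335,248,5)
g=cv2.resize(im,None,fx=2.2,fy=2.2)
c=np.zeros((590,800,3),np.uint8); c[:a.shape[0],:450]=a; c[:150,455:780]=b; c[160:160+g.shape[0],455:455+g.shape[1]]=g
cv2.imwrite("pics/z2.png",c)
E
```

```text
C [ 408.68 -171.82  384.99]
[ 397.63 -131.76    3.  ]
[ 428.94 -136.28    3.  ]
```

View pics/z2.png

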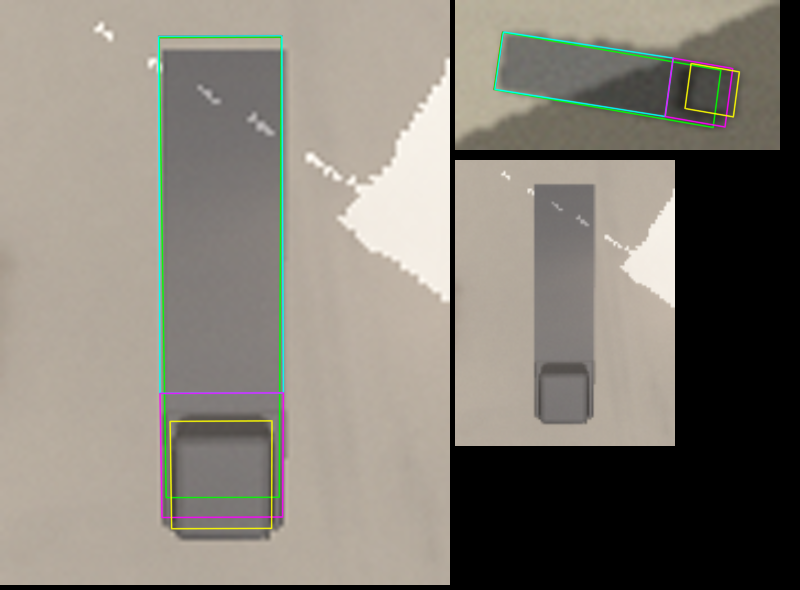

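The overlay puts the wedge about 3 mm further back than my estimate, so its origin is about (398,-237) with yaw 82°. That is directly under the tool, so I'll descend and grip.

```bash

python3 -m jog '{"dp":[[0,0,35],[0,0,70],[0,0,105],[0,0,140],[0,0,165],[0,0,175],[0,0,184],[0,0,184]],"twist":[0,0,0,0,0,0,0,0],"claw":[-1,-1,-1,-1,-1,-1,-1,-1]}'
python3 -m jog '{"dp":[[0,0,0],[0,0,0],[0,0,0],[0,0,0],[0,0,0],[0,0,0],[0,0,0],[0,0,0]],"twist":[0,0,0,0,0,0,0,0],"claw":[1,1,1,1,1,1,1,1]}'
python3 -m jog '{"dp":[[0,0,0],[0,0,0],[0,0,0],[0,0,0]],"twist":[0,0,0,0],"claw":[1,1,1,1]}'
python3 -c "
from h import *
go(398,-237,30,82)"
```

```text
t: 1.98
eef_pos: [397.4, -237.5, 29.3]
tcp_rot: [-3.14, -0.001, 1.425]
ft_force: [0.4, 0.7, 0.2]
opening: 1.0
t: 2.65
eef_pos: [398.3, -236.8, 30.7]
tcp_rot: [3.141, 0.0, 1.428]
ft_force: [0.0, 0.2, -0.2]
opening: 0.498
t: 2.98
eef_pos: [398.2, -236.8, 30.6]
tcp_rot: [-3.141, 0.0, 1.428]
ft_force: [0.8, -1.0, -0.3]
opening: 0.255
t 2.9833 at [ 398.19 -236.78   30.59] 81.80647045830746 F [ 0.75 -0.99 -0.29] op 0.25466367436935866 -> dp [-0.24 -0.15  0.59] twist -0.19352954169255554
```

```bash

python3 -m jog '{"dp":[[0,0,0],[0,0,0],[0,0,-5],[0,0,-15],[0,0,-30],[0,0,-40],[0,0,-40]],"twist":[0,0,0,0,0,0,0],"claw":[1,1,1,1,1,1,1]}'
python3 -c "
from h import *
go(430,-30,70,90)"
```

```text
t: 3.57
eef_pos: [398.8, -237.2, 72.4]
tcp_rot: [3.139, 0.002, 1.428]
ft_force: [-0.4, 0.5, -1.0]
opening: 0.254
t 3.5667 at [ 398.85 -237.23   72.39] 81.80886424524985 F [-0.36  0.49 -1.03] op 0.2537015980472254 -> dp [209.56   1.31   2.39] twist -8.19113575475015
```

```bash

python3 -m jog '{"dp":[[30,0,0],[60,0,0],[95,0,0],[130,0,0],[165,1,0],[195,1,0],[209,1,0],[209,1,0]],"twist":[0,0,-2,-4,-6,-8,-8,-8],"claw":[1,1,1,1,1,1,1,1]}'
python3 -c "
from h import *
go(524,-30,70,90)"
```

```text
t: 4.23
eef_pos: [429.0, -27.8, 70.4]
tcp_rot: [-3.141, -0.0, 1.571]
ft_force: [-0.1, 0.6, -0.6]
opening: 0.252
t 4.2333 at [428.97 -27.76  70.35] 89.99342011917356 F [-0.08  0.64 -0.62] op 0.25203998442382775 -> dp [-2.23 95.03  0.35] twist -0.006579880826450335
```

```bash

python3 -m jog '{"dp":[[0,25,0],[0,55,0],[-1,80,0],[-2,95,0],[-2,95,0],[-2,95,0]],"twist":[0,0,0,0,0,0],"claw":[1,1,1,1,1,1]}'
python3 - <<'E'
from h import *
import cv2
go(524,-30,30.6,90)
m=eyes.camera_model("wrist"); im=eyes.read_camera("wrist"); cv2.imwrite("pics/w2.png",im[:,:,::-1]); np.savez("w2.npz",**m)
print("C",-m["R"].T@m["t"])
m=eyes.camera_model("top"); im=eyes.read_camera("top"); cv2.imwrite("pics/top2.png",im[:,:,::-1])
E
```

```text
t: 4.73
eef_pos: [523.6, -33.1, 70.0]
tcp_rot: [-3.14, -0.0, 1.567]
ft_force: [0.2, -0.4, -1.1]
opening: 0.252
t 4.7333 at [523.56 -33.07  69.95] 89.76817990313968 F [ 0.16 -0.36 -1.11] op 0.25205963781429286 -> dp [ 3.07  0.43 39.35] twist -0.2318200968603037
C [525.01  32.71 240.43]
```

View pics/w2.png

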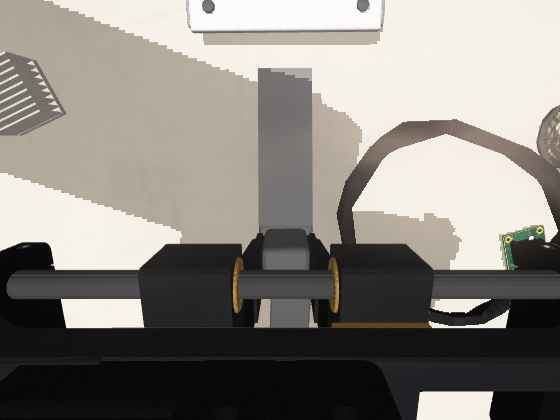

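The wrist view shows the plate front (columns 189–383, lower edge at row ~31), with the wedge in the grip and its tip at (258–312, 68). I'll compute the alignment.

```bash
python3 - <<'E'
from h import *
m=dict(np.load("w2.npz"))
for uv,z in (((189,27),18),((383.5,26),18),((192,32),12),((381,31.5),12),((258.5,68),42.4),((312,68),42.4)): print(uv,z,ray(m,uv,z))
import cv2
im=cv2.imread("pics/w2.png")
a=cv2.resize(im[0:100,170:400],None,fx=3.4,fy=3.4,interpolation=cv2.INTER_CUBIC); cv2.imwrite("pics/z3.png",a)
E
```

```text
(189, 27) 18 [462.81 100.52  18.  ]
(383.5, 26) 18 [588.62 100.56  18.  ]
(192, 32) 12 [462.9   99.34  12.  ]
(381, 31.5) 12 [588.91  99.11  12.  ]
(258.5, 68) 42.4 [509.13  71.07  42.4 ]
(312, 68) 42.4 [540.85  70.93  42.4 ]
```

View pics/z3.png

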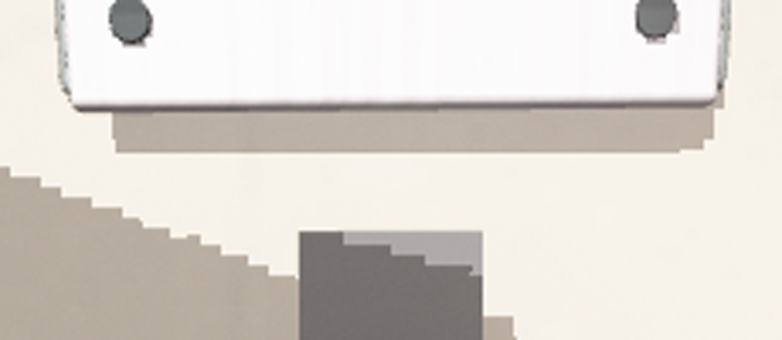

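Plate edge is at about (526, 99) with yaw 90°. The wedge tip is centred to within 1 mm, and the wedge origin is about 1 mm behind the TCP. Now I'll lower it to the desk (same commanded height as at the grasp) and slide in.

```bash

python3 -m jog '{"dp":[[0,0,15],[0,0,30],[0,0,36],[0,0,39],[0,0,40],[0,0,40]],"twist":[0,0,0,0,0,0],"claw":[1,1,1,1,1,1]}'
python3 -m jog '{"dp":[[6,0,0],[14,0,0],[22,0,0],[30,0,0],[38,0,0],[46,0,0],[52,0,0],[52,0,0]],"twist":[0,0,0,0,0,0,0,0],"claw":[1,1,1,1,1,1,1,1]}'
python3 -c "
from h import *
go(525,47,30.6,90)"
```

```text
t: 5.33
eef_pos: [523.7, -32.5, 31.0]
tcp_rot: [-3.141, 0.0, 1.567]
ft_force: [0.1, 0.3, -1.1]
opening: 0.249
t: 6.0
eef_pos: [524.1, 20.9, 30.6]
tcp_rot: [-3.142, 0.0, 1.569]
ft_force: [-0.1, 0.1, -0.8]
opening: 0.251
t 6.0 at [524.13  20.88  30.62] 89.87745047749247 F [-0.15  0.09 -0.83] op 0.2509409075385292 -> dp [26.13  0.81  0.02] twist -0.12254952250754059
```

The wedge's weight still shows (Fz about -0.8 N), so it may be hovering. I'll lower it in small steps until it seats.

```bash

python3 -m jog '{"dp":[[0,0,0.5],[0,0,0.5],[0,0,0.5]],"twist":[0,0,0],"claw":[1,1,1]}'
python3 -m jog '{"dp":[[0,0,0.5],[0,0,0.5],[0,0,0.5]],"twist":[0,0,0],"claw":[1,1,1]}'
```

```text
t: 6.25
eef_pos: [524.4, 19.8, 30.5]
tcp_rot: [3.141, -0.0, 1.567]
ft_force: [-0.1, 3.7, 4.1]
opening: 0.252
t: 6.5
eef_pos: [524.4, 19.7, 30.5]
tcp_rot: [3.141, -0.0, 1.567]
ft_force: [-2.9, 4.1, 13.0]
opening: 0.249
```

The wedge is seated: 4 N, then 13 N. I'll back off half a millimetre and slide on.

```bash

python3 -m jog '{"dp":[[0,0,-0.5],[4,0,-0.5],[8,0,-0.5],[12,0,-0.5],[16,0,-0.5],[18,0,-0.5],[18,0,-0.5],[18,0,-0.5]],"twist":[0,0,0,0,0,0,0,0],"claw":[1,1,1,1,1,1,1,1]}'
python3 - <<'E'
from h import *
import cv2
go(525,47,30.6,90)
m=eyes.camera_model("wrist"); im=eyes.read_camera("wrist"); cv2.imwrite("pics/w3.png",im[:,:,::-1]); np.savez("w3.npz",**m)
E
```

```text
t: 7.17
eef_pos: [524.9, 37.3, 30.5]
tcp_rot: [3.14, 0.0, 1.567]
ft_force: [-0.0, -2.7, 6.4]
opening: 0.254
t 7.1667 at [524.95  37.33  30.51] 89.79506004450305 F [-0.  -2.7  6.4] op 0.25365294617510864 -> dp [ 9.67  0.02 -0.09] twist -0.2049399554969682
```

View pics/w3.png

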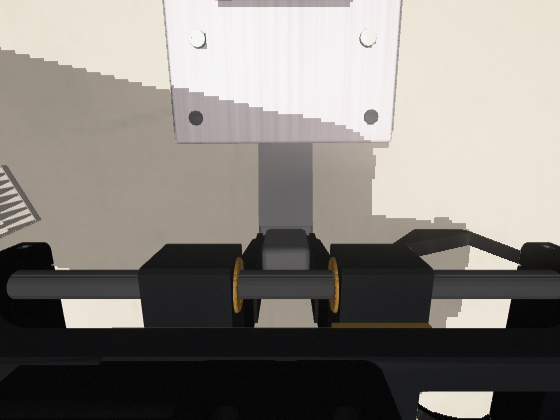

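The wedge is under the plate (edge at row ~143, columns 177–391). I'll compute the edge position and refine the remaining distance.

```bash
python3 - <<'E'
from h import *
import cv2
m=dict(np.load("w3.npz")); g=cv2.imread("pics/w3.png",0).astype(float)
for lo,hi in ((185,250),(320,385),(265,308)):
    r=g[130:155,lo:hi].mean(1); print(lo,r.round(0))
for v in (141,143):
  for z in (12,14,16): print(v,z,ray(m,(284,v),z))
r=g[222:240,262:310].mean(1); print(r.round(0))
for v in (226,228,230,232): print(v,ray(m,(260,v),25.5))
E
```

```text
185 [166. 166. 166. 166. 166. 166. 166. 166. 166. 166. 166. 156. 141. 124.
 152. 154. 153. 153. 153. 153. 153. 153. 153. 152. 152.]
320 [209. 209. 204. 203. 203. 203. 200. 199. 199. 199. 185. 171. 149. 167.
 168. 168. 168. 167. 177. 177. 177. 176. 175. 175. 175.]
265 [172. 172. 172. 172. 172. 172. 171. 171. 171. 171. 169. 156. 137. 121.
 120. 120. 119. 119. 118. 118. 117. 117. 116. 115. 115.]
141 12 [525.46  99.34  12.  ]
141 14 [525.46  99.39  14.  ]
141 16 [525.47  99.43  16.  ]
143 12 [525.45  98.18  12.  ]
143 14 [525.46  98.23  14.  ]
143 16 [525.46  98.28  16.  ]
[101. 100. 100.  99.  89.  93.  88.  64.  59.  57.  57.  54.  52.  47.
  46.  45.  45.  46.]
226 [511.03  50.55  25.5 ]
228 [511.    49.31  25.5 ]
230 [510.97  48.07  25.5 ]
232 [510.94  46.82  25.5 ]
```

Edge y is about 98.5 and the wedge origin about 36, so the distance is about 62.5 mm, giving about 1.6 mm of lift. 9 mm more should give about 4 mm.

```bash

python3 -m jog '{"dp":[[2,0,0],[4,0,0],[6,0,0],[8,0,0],[9,0,0],[9,0,0],[9,0,0],[9,0,0]],"twist":[0,0,0,0,0,0,0,0],"claw":[1,1,1,1,1,1,1,1]}'
python3 - <<'E'
from h import *
import cv2
go(525,47,30.6,90)
m=eyes.camera_model("wrist"); im=eyes.read_camera("wrist"); cv2.imwrite("pics/w4.png",im[:,:,::-1])
g=cv2.imread("pics/w4.png",0).astype(float)
r=g[130:190,265:308].mean(1); print(r.round(0))
for v in range(160,180,2): print(v,ray(m,(284,v),16)[1],end=" ")
# widths of the plate near front edge (apparent hole spacing) before/after
r=g[220:232,262:310].mean(1); print(r.round(0)); print(ray(m,(260,226),25.5))
s=eyes.read_camera("scene"); cv2.imwrite("pics/s4.png",s[:,:,::-1])
c=np.vstack([cv2.resize(im[60:240,150:420],(800,533),interpolation=cv2.INTER_CUBIC)])[:,:,::-1]; cv2.imwrite("pics/z4.png",c)
E
```

```text
t: 7.88
eef_pos: [525.0, 46.0, 30.5]
tcp_rot: [3.14, 0.001, 1.567]
ft_force: [-0.4, -5.7, 6.3]
opening: 0.25
t 7.8833 at [524.98  46.    30.49] 89.79179505302442 F [-0.44 -5.67  6.32] op 0.2496214881925642 -> dp [ 1.    0.02 -0.11] twist -0.20820494697557024
[175. 175. 175. 175. 175. 175. 175. 175. 175. 174. 174. 174. 173. 173.
 173. 172. 172. 171. 171. 170. 170. 170. 169. 169. 168. 168. 160. 148.
 116. 117. 117. 117. 116. 116. 116. 115. 115. 114. 113. 113. 112. 111.
 111. 110. 110. 109. 108. 108. 107. 107. 106. 106. 105. 105. 105. 105.
 104. 104. 104. 103.]
160 97.11927231483078 162 95.94360586523038 164 94.76431167180841 166 93.58137291747201 168 92.39477268102227 170 91.20449393634757 172 90.01051955160916 174 88.81283228841916 176 87.611414801011 178 86.40624963540203 [101. 101. 101. 101. 101. 100.  90.  93.  89.  65.  59.  58.]
[511.07  59.23  25.5 ]
```

View pics/z4.png

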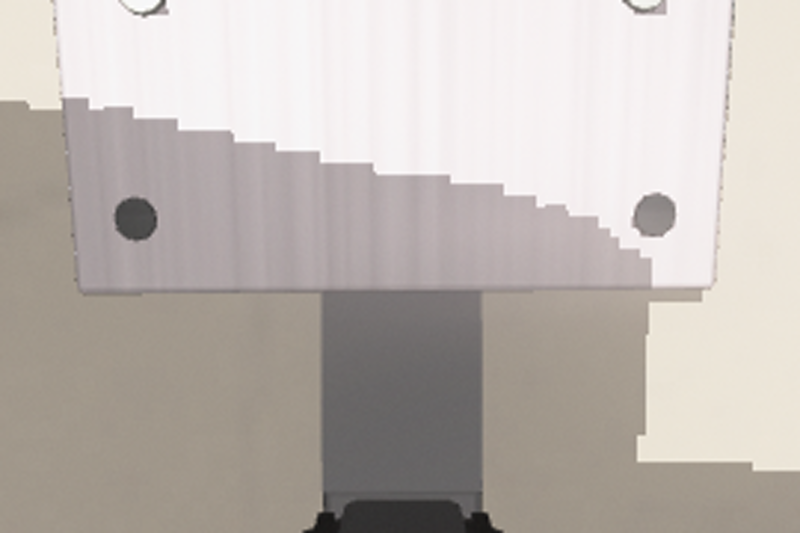

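Edge y is still about 98.5 and the wedge origin about 44.5, so the distance is about 54 mm and the lift about 3.8 mm. My last picture checks the whole scene.

```bash
python3 - <<'E'
import cv2,numpy as np
s=cv2.imread("pics/s4.png")
from cell import eyes
t=eyes.read_camera("top")[:,:,::-1]
c=np.zeros((600,800,3),np.uint8); c[:300,:400]=cv2.resize(t,(400,300)); c[:300,400:]=cv2.resize(s,(400,300))
c[300:,:400]=cv2.resize(s[170:320,150:350],(400,300),interpolation=cv2.INTER_CUBIC); c[300:,400:]=cv2.resize(t[170:290,190:350],(400,300),interpolation=cv2.INTER_CUBIC)
cv2.imwrite("pics/z5.png",c)
E
```

```text
(no output)
```

View pics/z5.png

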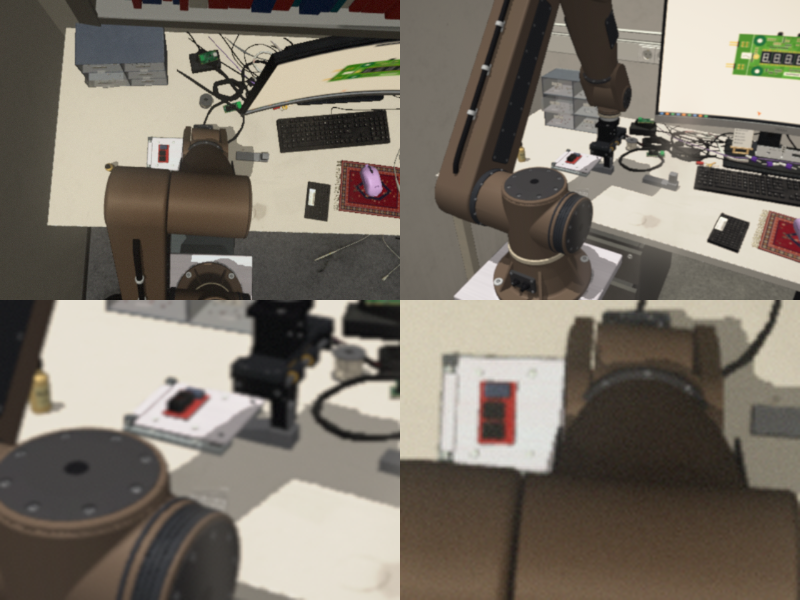

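The scene view shows the plate's front raised on the wedge and clear of the gripper. The bottle, spool and flat block stand where they were. I'll hand it in.

```bash
python3 -c "
from h import *
go(525,46,30.6,90)
from cell import job_done
print(job_done())"
```

```text
t 8.0333 at [524.97  46.01  30.5 ] 89.78907066188681 F [ 0.35 -6.32  5.71] op 0.25266843745041817 -> dp [-0.01  0.03 -0.1 ] twist -0.21092933811320336
the job is handed in; nothing more can be done
None
```

I took the tapered wedge by its grip, carried it round the flat block, set it on the desk and slid it under the plate. I handed the job in at t ≈ 8.0 s, still gripping the wedge; no verdict was reported.

- **Lift:** in the last wrist image the wedge's origin is about 54 mm before the plate edge, which works out to about 3.8 mm. I worked this out from the geometry, not from a direct measurement of the plate's height. The scene picture agrees: the plate is tilted, with a gap at its front.
- **Forces:** the push back along the insertion direction rose from about 3 to 6 N as the wedge took the plate's load. The gripper presses the wedge onto the desk with about 6 N. I overpressed it briefly while setting it down (13 N) and backed off.
- **Grip:** the opening stayed at the grip's width (0.25, about 24 mm), and the wedge moved with the tool, with no slip beyond about 1 mm.
- **Surroundings:** the gripper is clear of the plate in the pictures. The bottle, the spool and the visible part of the flat block look unmoved, judged by eye only. I did not check the relay board separately, and the arm partly hid the view from above.

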